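# Clamp a tube offcut in the tilted cam-hook vise for filing

## Task

Get the tube offcut clamped in the tilted vise so its end can be filed: push the sliding jaw up against the tube, which also brings the head of the jaw's draw bolt into the open mouth of the cam hook, then swing the cam lever by its red knob half a turn clockwise to its stop so that the hook draws the bolt in and the jaw holds the tube tight. The tube stays standing on the sloping bed between the jaws; leave the steel block and the tee sample on the table where they are.

Things in the scene. Friction and masses are not known exactly. Their poses are not given: they have to be found in the camera images.
- vise: Small tilting vise of blue-grey cast iron, bolted to the table; all of it within 150 mm of its origin (on the worktop) and below z = 150 mm. Body z up, x level and pointing uphill. Its bed rises toward body +x at a fixed 35 deg from level. The jaws and tube stand uphill of the cam and lean out over it: work there with the tool tilted about 35 deg, pointing into the bed.
- bed (a point): Reference point T on the face of the bed, 50 mm above the vise's origin. Axes: x = u, uphill along the bed; y = v, level across it; z = n, out of the bed. All (u, v, n) in these notes are mm from T in these axes. Bed: u -45..90, v -80..75, n = 0. Fixed jaw: u 38..86, aluminium face at v 21.5 looking to -v, 42 high. Work rest, a steel bar: u 33..40, v -15..20, 24 high.
- cam_axis (a point): Point of the cam axis on the face of the bed (u 0, v 23, n 0); the axis is parallel to n. Fixed; point axes as bed. The yellow zinc-plated cam hook (33 mm radius, n 13..23) and lever turn about it.
- vise_jaw (a joint): Opening of the sliding jaw, m. 0 = its face just touches a 43 mm tube that is against the fixed jaw; positive = that much further toward -v (open); about -0.001 when clamped. Starts 0.015 to 0.027. Slides along v only, with about 2.5 N of friction, and stays where it is left. It must be within 0.006 of home before the cam is turned, or the hook may miss the bolt's head and draw nothing.
- jaw_back (a point): Middle of the flat back of the sliding jaw, which looks to -v: push here toward +v. At u 62, n 28, v = -45 mm minus the opening; axes as bed, fixed to the jaw. The jaw block is 23.5 thick (v); its back spans u 40..84, n 1..42. An arm, 21 high, 20 thick, runs from it downhill to u -11; the draw bolt goes through the arm at u 0, its nut and springs sticking out 17 mm behind.
- draw_bolt (a joint): How far the bolt is drawn out of the jaw's arm toward the cam (+v) against disc springs, m: 0 = slack (6 N preload), 4 N more per mm, 0.002 to 0.003 when the tube is clamped. Its head is an upright pin 8 mm thick, 16 mm from the cam axis on the -v side when jaw and tube are home. The hook's mouth takes it in up to 23 mm from the axis.
- cam (a joint): Turn of cam and lever, rad, clockwise seen from above the bed. 0 = open: hook mouth and lever point to -v. 3.14 = stop: lever points to +v. Between, the lever passes downhill (-u, toward the robot). Starts 0 to 0.15. Takes 0.1 N m when free, about 0.3 N m (7 N at the knob) in the last third; stays where it is left. The bolt is fully drawn from 2.9 rad on.
- knob_grip (a point): Middle of the red plastic knob at the end of the cam lever: a round grip 20 mm thick, standing parallel to n, from n 31.5 to 57.5; this point is 46 mm from the cam axis, at n 44. The knob spins freely on its pin, so it can be held and led round without turning the hand. The lever, 13 wide, lies just below (n 24..31). Site axes turn with the cam; z = n.
- tube: Loose steel tube offcut, outside diameter 43 mm, length 60 mm, about 180 g; origin at the centre of its lower end, z along the tube. It stands on the bed at u 62 (z along n), leaning on the work rest, 1 to 6 mm short of the fixed jaw.
- stop_block: Loose ground steel block, 50 mm cube, standing to the right of the vise. Leave alone.
- tee_sample: Loose dark welded tee sample, 50 x 90 x 45 mm high, standing further to the right of the vise. Leave alone.

How it is judged:
By the outcome, as a careful person would: the job done as asked, in the order asked, and still so for the second after the job is handed in, with the robot touching nothing.
It also fails if it takes over 58 s, if anything falls off the work surface, if the arm or the gripper's body presses on something with over 40 N, if the wrist force passes 120 N, or if a joint passes its speed limit or range.

## Robot

A 6-joint arm with a two-finger parallel gripper is mounted at the origin on the work surface; the furniture and walls round the work are solid. World frame = base frame: x ahead of the robot, y to its left, z up, the work surface at z = 0. Lengths are in m, angles in rad, forces in N, time in s.
With the tool pointing down it reaches from about 0.35 to 0.8 m from the base axis. Payload 7.3 kg.
Tool frame: the origin (TCP) lies midway between the tips of the shut fingers; the grasp point (between the pads) lies 19 mm behind it; z points along the fingers, y is the line along which they close (so a half turn about z gives the same grasp; the last joint's range is limited). The gripper opens to 85 mm and grips with 20 to 120 N. Pads are 22 mm wide; open, the fingers measure 114 mm over their backs; the gripper's body (76 mm by 85 mm) begins 54 mm behind the grasp point. The pads swing forward as they close: fully open they stand 13 mm farther back than shut.
Start: joints at [1.132, 0.342, 1.524, -0, 1.275, -0.146], TCP at [0.152, 0.503, 0.2] pointing down, gripper open.
Joint ranges: [-2.53, 2.53], [-0.77, 2.02], [0.04, 2.7], [-1, 4.14], [0.28, 2.66], [-3.11, 3.11]. Speed limits (rad/s): [2.57, 2.57, 3.14, 3.14, 3.14, 3.14].

## Interface

Orientations are given as a rotation vector (axis times angle).
In Python, from station import robot gives the robot as it stands.
- The arm moves only by the tool send_rows, never from a script. Its arguments are lists of equal length, an entry for each row: "gripper": the opening, from -1 (shut) to 1 (fully open); "dp": the shift along the tool's x, y, z in mm, a list of three; "twist": the turn, a rotation vector about the tool's x, y, z in degrees, a list of three. A call has 1 to 12 rows; each row shifts and turns the commanded pose from where the row before left it, along the tool's axes as they then stand; what a row does not reach is not made up. A row lasts 1/8 s, in which the tool goes at most 62.5 mm and 10.7 degrees, less where a joint would pass 70% of its speed; a pose out of reach is approached as far as the arm can. A call is refused whole if a number of a shift passes 62.5 or a number of a turn 10.7, either way. A call with a gripper value outside its range is refused whole. The fingers move at their own pace and stop on an object; the grip force is fixed at half the most. Time passes only in rows, so rows that do not move let the fingers close. It gives the time, the measured TCP pose, the force, the opening and the grip force at its end, in the units of the state.
- robot.sense(): the state, without advancing time (a new reading comes with each control period).
- robot.grab_frame(name): name is "scene" or "top" or "wrist"; returns a dict with "pixels" (400x640x3 uint8, blue, green, red), "depth" (400x640 float32, m along the optical axis (not along the pixel's ray), 0 where there is no reading), "fx", "fy", "cx", "cy" (pixels), "world_to_cam" (4x4, takes a point from world to camera coordinates); the wrist camera has in their place "T_tool_cam" (4x4, takes a point from camera to tool coordinates, whose origin is the TCP and whose axes are the flange's). Camera axes: x right, y down, z forward; pixel columns grow to the right and rows downward; lengths in m; the calibration is good to about 2 mm. A picture is of the moment at which its call begins: read the wrist's pose just before it.
- robot.finish_job(): hands the job in; it is judged then, once.
The state is a dict: "clock": time; "joint_pos": joint angles; "qd": joint speeds; "effort": joint torques, N m; "position": TCP position; "tool_rot": TCP orientation; "ft_force": force on the tool from outside, world axes, zero at the start; "wrist_torque": the same for the moment, N m; "width": opening from 0.0 (shut) to 1.0 (fully open); "gripper_force": force on a finger pad.
Only numpy, scipy, OpenCV 4.12 (cv2) and the standard library are available. Lean on these libraries where they do the work, as an engineer would, in place of code of your own. Each camera call takes 0.05 s, during which the arm holds its last target. There are 200 camera calls.

## Working session

There is one attempt and no reset: what is moved stays moved. The work goes in short steps, Python scripts to look and compute and a tool call to move; the robot and the scene stay as the last step left them, time stands still between calls to the robot, and variables do not carry over. Pictures are saved under pics/ and viewed, at most 10 in all, crops included, and the job is handed in when it is done.

Besides the shell and the picture viewer there is one more tool, called in YAML: its name, and indented under it one key for each argument. send_rows: Moves the arm, as the interface text tells. Its arguments: {"type":"object","properties":{"gripper":{"type":"array"},"dp":{"type":"array"},"twist":{"type":"array"}},"required":["gripper","dp","twist"]}

```bash
mkdir -p pics
cat > h.py <<'E'
import numpy as np, cv2
from station import robot
def save(n,f): cv2.imwrite(f'pics/{n}.png',f['pixels'])
def cloud(f):
    d=f['depth'];v,u=np.mgrid[0:400,0:640]
    P=np.stack([(u-f['cx'])/f['fx']*d,(v-f['cy'])/f['fy']*d,d],-1)
    T=np.linalg.inv(f['world_to_cam']); return P@T[:3,:3].T+T[:3,3]
E
python3 - <<'E'
from h import *
for n in('scene','top'):
    f=robot.grab_frame(n); save(n+'1',f); np.savez(n+'1.npz',**f)
    print(n,f['fx'],f['cx'],f['cy'],np.linalg.inv(f['world_to_cam']).round(3).tolist())
s=robot.sense(); print(s)
E
```

```text
scene 373.99482934184755 318.8044463210187 197.31840315443742 [[0.761, -0.458, 0.459, 0.041], [-0.648, -0.525, 0.552, -0.33], [-0.012, -0.717, -0.696, 0.694], [0.0, 0.0, 0.0, 1.0]]
top 371.15313705309194 320.418695121305 199.90746216359705 [[-0.026, -0.985, 0.17, 0.283], [-1.0, 0.028, 0.007, 0.162], [-0.012, -0.169, -0.985, 0.934], [0.0, 0.0, 0.0, 1.0]]
{'clock': 0.1, 'joint_pos': array([ 1.13195972e+00,  3.42669568e-01,  1.52492350e+00,  2.15890541e-07,
        1.27540779e+00, -1.45992128e-01]), 'qd': array([ 0.00030701, -0.00078509, -0.00220785, -0.00056926,  0.00038282,
       -0.00209055]), 'effort': array([ 2.13065709e-03, -4.34444797e+01, -2.46487266e+01, -8.24249537e-05,
        4.75104564e-03,  2.36837536e-05]), 'position': array([0.1513564 , 0.50228683, 0.19928622]), 'tool_rot': array([-4.58297839e-01, -3.10757323e+00,  2.11773354e-03]), 'ft_force': array([ 0.14173995, -0.08701961,  0.2726973 ]), 'wrist_torque': array([-0.02340536, -0.00728464,  0.02024817]), 'gripper_force': 0.0, 'width': 0.9983710457655436}
```

View pics/scene1.png

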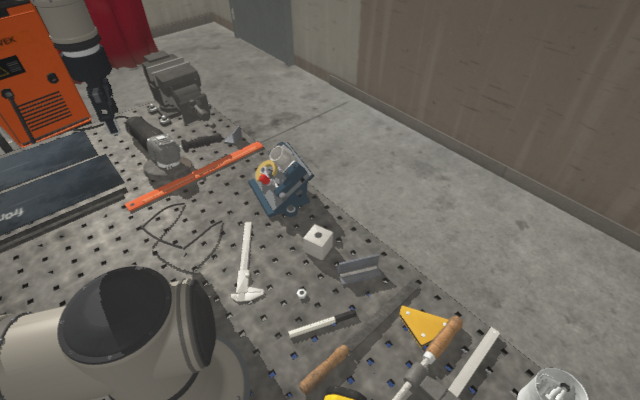

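View pics/top1.png

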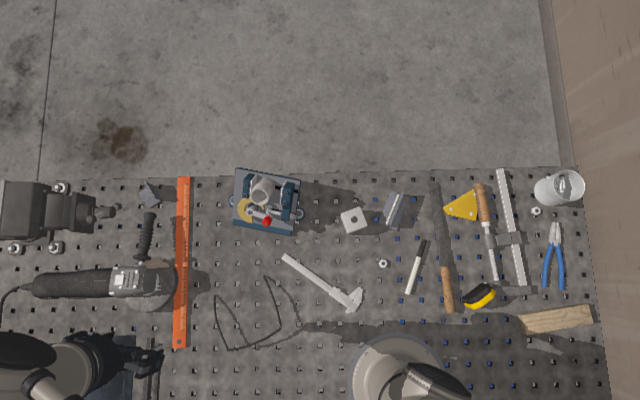

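The scene view shows the vise near (283,180) with its red knob near (265,180). In the top view the vise is at (265,200), with knob (295,221), yellow hook (247,210) and tube (263,190). Next I'll crop both views and measure.

Run:
```python
from h import *
ims=[]
for n,(x0,y0,w,hh) in(('scene',(235,125,90,100)),('top',(220,155,100,95))):
    f=dict(np.load(n+'1.npz')); C=cloud(f); im=f['pixels']
    c=im[y0:y0+hh,x0:x0+w]; ims.append(cv2.resize(c,(400,400),interpolation=cv2.INTER_CUBIC))
    hsv=cv2.cvtColor(im,cv2.COLOR_BGR2HSV); M=np.zeros((400,640),bool); M[y0:y0+hh,x0:x0+w]=1
    H,S,V=[hsv[...,i] for i in range(3)]
    for nm,m in(('red',((H<6)|(H>174))&(S>150)&(V>90)),('yel',(H>15)&(H<35)&(S>90)&(V>80)),('blue',(H>95)&(H<115)&(S>70))):
        m=m&M; 
        k,l,st,_=cv2.connectedComponentsWithStats(m.astype(np.uint8)); 
        if k<2: continue
        j=1+st[1:,4].argmax(); 
        if nm!='blue': m=l==j
        v,u=np.nonzero(m); P=C[m]; z=f['depth'][m]>0;P=P[z]
        print(n,nm,len(u),u.mean().round(1),v.mean().round(1),'med',np.median(P,0).round(4),'max',P.max(0).round(3),'min',P.min(0).round(3))
        if nm=='blue':
            b=None;rng=np.random.default_rng(0)
            for _ in range(500):
                q=P[rng.choice(len(P),3,False)];N=np.cross(q[1]-q[0],q[2]-q[0]);L=np.linalg.norm(N)
                if L<1e-6: continue
                N/=L*np.sign(N[2]); 
                if not .7<N[2]<.92: continue
                i=abs((P-q[0])@N)<.0025
                if b is None or i.sum()>b[0]: b=(i.sum(),N,i)
            if b is not None:
                Q=P[b[2]];c0=Q.mean(0);N=np.linalg.svd(Q-c0)[2][2];N*=np.sign(N[2]);print(' bed',b[0],N.round(3),c0.round(4),'tilt',np.degrees(np.arccos(N[2])),'yaw',np.degrees(np.arctan2(-N[1],-N[0])))
cv2.imwrite('pics/crop1.png',np.hstack(ims))
```

```text
scene red 64 264.1 179.0 med [0.3803 0.2868 0.0878] max [0.397 0.325 0.098] min [0.37  0.282 0.071]
scene yel 171 265.6 168.2 med [0.4212 0.3417 0.0748] max [0.44  0.436 0.119] min [ 0.385  0.299 -0.006]
scene blue 330 268.8 191.8 med [0.383  0.281  0.0126] max [0.469 0.386 0.133] min [0.355 0.209 0.007]
 bed 170 [ 0.146 -0.039  0.989] [0.3761 0.312  0.012 ] tilt 8.68396367404919 yaw 165.17502940102378
top red 71 266.5 220.9 med [0.3827 0.2917 0.0931] max [0.395 0.313 0.099] min [0.374 0.283 0.012]
top yel 202 244.1 209.8 med [0.4139 0.3496 0.0662] max [0.44  0.367 0.088] min [0.387 0.33  0.011]
top blue 808 271.1 206.5 med [0.4155 0.2622 0.0765] max [0.507 0.402 0.136] min [0.356 0.21  0.006]
 bed 242 [-0.578  0.14   0.804] [0.3958 0.31   0.0277] tilt 36.48272648348872 yaw -13.61946480985366
```

View pics/crop1.png

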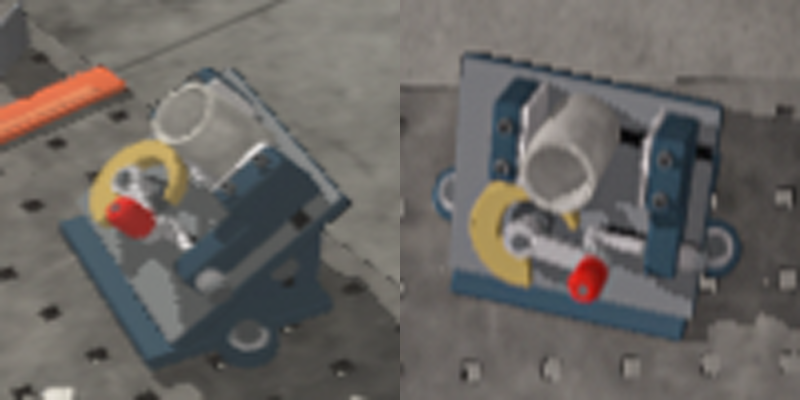

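```bash
cat >> h.py <<'E'
from scipy.spatial.transform import Rotation as R
T=np.array([.4115,.308,.05]); YAW=np.radians(-12)
def axes(yaw=None):
    y=YAW if yaw is None else yaw; c,s=np.cos(y),np.sin(y);a=np.radians(35)
    u=np.array([np.cos(a)*c,np.cos(a)*s,np.sin(a)]);v=np.array([-s,c,0]);return np.c_[u,v,np.cross(u,v)]
def plan(uvn):
    s=robot.sense();A=axes();Rc=R.from_rotvec(s['tool_rot']);Rg=R.from_matrix(np.c_[-A[:,0],A[:,1],-A[:,2]])
    tw=np.degrees((Rc.inv()*Rg).as_rotvec()); d=T+A@(np.array(uvn)/1e3)-s['position']
    print('clock',s['clock'],'now uvn',((s['position']-T)@A*1e3).round(1),'F uvn',(s['ft_force']@A).round(1),'w',s['width'])
    print('twist',tw.round(1),'dp now',(Rc.inv().apply(d)*1e3).round(1),'dp after twist',(Rg.inv().apply(d)*1e3).round(1))
E
python3 - <<'E'
from h import *
print(robot.grab_frame('wrist')['T_tool_cam'].round(3).tolist())
plan([10,0,170])
for n in('top','scene'):
    f=dict(np.load(n+'1.npz'));C=cloud(f).reshape(-1,3);C=C[(f['depth']>0).ravel()]
    A=axes();q=(C-T)@A;m=(q[:,0]>-42)&(q[:,0]<88)&(abs(q[:,1])<.09)
    q=(C-T)@A*1e3;m=(q[:,0]>-42)&(q[:,0]<88)&(abs(q[:,1])<75)&(abs(q[:,2])<8);Q=C[m]
    for _ in range(5):
        c=Q.mean(0);N=np.linalg.svd(Q-c)[2][2];N*=np.sign(N[2]);r=(C[m]-c)@N;Q=C[m][abs(r)<.003]
    print(n,m.sum(),len(Q),N.round(3),np.degrees(np.arccos(N[2])),np.degrees(np.arctan2(-N[1],-N[0])),'z at T',c[2]-((T-c)[:2]@N[:2])/N[2])
E
```

```text
[[-0.0, -0.96, -0.28, 0.071], [1.0, -0.0, 0.0, 0.0], [-0.0, -0.28, 0.96, -0.174], [0.0, 0.0, 0.0, 1.0]]
clock 0.15 now uvn [-155.9  136.   291.5] F uvn [ 0.1 -0.2  0.7] w 0.999501410420932
twist [ -1.5 -35.   -4.6] dp now [-216.2 -118.4    4.5] dp after twist [-165.9 -136.   121.5]
top 1266 1124 [-0.559  0.129  0.819] 35.02635605272298 -12.940691653813136 z at T 0.0452759717914589
scene 694 591 [-0.561  0.13   0.817] 35.178342056625326 -13.027788562180541 z at T 0.04649095712007417
```

send_rows:
  gripper: [-1,-1,-1,-1,-1,-1,-1,-1,-1,-1,-1]
  dp:
    - [0,0,0]
    - [0,0,0]
    - [0,0,0]
    - [0,0,0]
    - [-33,-27,24]
    - [-33,-27,24]
    - [-33,-27,24]
    - [-33,-27,24]
    - [-33,-27,24]
    - [0,0,0]
    - [0,0,0]
  twist:
    - [-0.4,-8.7,-1.3]
    - [-0.4,-8.7,-1.3]
    - [-0.4,-8.7,-1.3]
    - [-0.4,-8.7,-1.3]
    - [0,0,0]
    - [0,0,0]
    - [0,0,0]
    - [0,0,0]
    - [0,0,0]
    - [0,0,0]
    - [0,0,0]

```text
clock: 1.52
position: [0.3247, 0.3301, 0.1957]
tool_rot: [0.253, 2.523, -0.079]
ft_force: [-0.3, 0.2, 0.2]
width: -0.001
gripper_force: 0.0
```

```bash
sed -i 's/^T=.*/T=np.array([.4175,.3065,.05]); YAW=np.radians(-13)/' h.py
cat >> h.py <<'E'
def wrist(name):
    s=robot.sense();f=robot.grab_frame('wrist');save(name,f)
    X=np.eye(4);X[:3,:3]=R.from_rotvec(s['tool_rot']).as_matrix();X[:3,3]=s['position']
    f['world_to_cam']=np.linalg.inv(X@f['T_tool_cam']);np.savez(name+'.npz',**f);return f
E
python3 - <<'E'
from h import *
plan([10,0,170]); f=wrist('w1')
E
```

```text
clock 1.525 now uvn [  5.2   2.2 174.3] F uvn [-0.2  0.1  0.4] w -0.0007905938930883067
twist [ 0.9 -0.2  1.3] dp now [-4.8 -2.3  4.2] dp after twist [-4.8 -2.2  4.3]
```

View pics/w1.png

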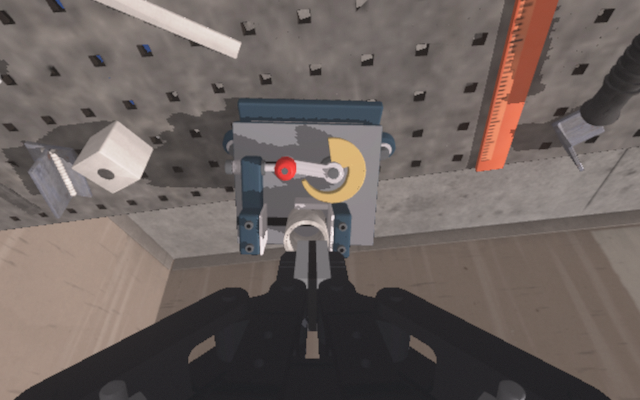

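The wrist view shows the knob at (286,169), cam pivot (334,174), tube mouth (305,238) and the sliding jaw's back at column 240. The bed spans columns 234–381, with its downhill edge at row 123.

Run:
```python
from h import *
f=dict(np.load('w1.npz'));C=cloud(f);D=f['depth']>0;A=axes();q=(C-T)@A*1e3
im=f['pixels'];hsv=cv2.cvtColor(im,cv2.COLOR_BGR2HSV);H,S,V=[hsv[...,i].astype(int) for i in range(3)]
m=D&(q[...,0]>-42)&(q[...,0]<85)&(abs(q[...,1])<75)&(abs(q[...,2])<6)
Q=C[m]
for _ in range(5):
    c=Q.mean(0);N=np.linalg.svd(Q-c)[2][2];N*=np.sign(N[2]);Q=C[m][abs((C[m]-c)@N)<.002]
print('bed',len(Q),np.degrees(np.arccos(N[2])),np.degrees(np.arctan2(-N[1],-N[0])),'n0',((Q-T)@A*1e3).mean(0).round(2))
X=np.linalg.inv(f['world_to_cam']);o=X[:3,3]
def ray(px,n):
    d=X[:3,:3]@np.array([(px[0]-f['cx'])/f['fx'],(px[1]-f['cy'])/f['fy'],1]);a=A[:,2]
    return ((o+d*((n/1e3-(o-T)@a)/(d@a))-T)@A*1e3).round(1)
# bed edges: bed-plane pixels per row/col
b=D&(abs(q[...,2])<4)&(S<60)
r=[q[y][b[y]&(q[y][:,0]>-30)&(q[y][:,0]<30)] for y in range(130,200)]
print('v edges',np.median([x[:,1].min() for x in r if len(x)]),np.median([x[:,1].max() for x in r if len(x)]))
print('u edge',np.median([q[b[:,x],x][:,0].min() for x in range(245,330)]))
red=((H<6)|(H>174))&(S>150)&(V>90);red[:,:200]=0;red[:,400:]=0;red[:120]=0;red[200:]=0
v,u=np.nonzero(red&D);print('red',q[red&D].mean(0).round(1),q[red&D].max(0).round(1),q[red&D].min(0).round(1),'px',u.mean(),v.mean(),ray((u.mean(),v.mean()),52))
t=red&D&(q[...,2]>np.percentile(q[red&D][:,2],80)-2);print('top',q[t].mean(0).round(1))
yl=(H>15)&(H<35)&(S>90)&(V>80)&D&(abs(q[...,0])<45)&(abs(q[...,1]-23)<45)
cn=max(cv2.findContours(yl.astype(np.uint8),0,1)[0],key=cv2.contourArea)
(cx,cy),rr=cv2.minEnclosingCircle(cn);print('yel n',np.median(q[yl][:,2]),'circ',cx,cy,rr,ray((cx,cy),23))
j=D&(q[...,0]>45)&(q[...,0]<80)&(abs(q[...,2]-40)<5)
for lo,hi in((-95,-10),(15,60)):
    P=q[j&(q[...,1]>lo)&(q[...,1]<hi)];print('jaw',len(P),np.percentile(P[:,1],[0,2,98,100]).round(1),P[:,2].mean().round(1))
P=q[D&(q[...,2]>56)&(q[...,2]<66)&(q[...,0]>30)&(q[...,0]<95)&(q[...,1]>-40)&(q[...,1]<35)&(S<60)];print('tube top',len(P),P.min(0).round(1),P.max(0).round(1),P.mean(0).round(1))
```

```text
bed 8539 35.04550849930899 -13.124250670868914 n0 [7.75 2.94 0.19]
v edges -78.55305484696393 75.43740768596756
u edge -93.99142591007343
red [ -7.6 -19.8  54.2] [ 14.9 -11.1  59.5] [-16.1 -28.9  -0.2] px 285.2108262108262 167.93162393162393 [ -7.2 -19.9  52. ]
top [ -6.6 -20.4  56.7]
yel n 22.755554367244493 circ 332.0883483886719 169.9356689453125 32.91181182861328 [-0.4 24.8 23. ]
jaw 733 [-67.4 -66.6 -13.9 -10.8] 41.5
jaw 577 [15.2 17.4 43.1 43.8] 41.6
tube top 373 [ 38.6 -21.5  56. ] [70.7 20.6 62.2] [49.8 -3.  59.8]
```

Run:
```python
import re
s=open('h.py').read()
s=s.replace("T=np.array([.4175,.3065,.05])","T=np.array([.4177,.3075,.0501])")
open('h.py','w').write(s)
from h import *
plan([62,-100,18])
```

```text
clock 1.575 now uvn [  4.8   1.6 174.4] F uvn [0.7 0.1 0.1] w -0.002901265926350035
twist [ 0.9 -0.2  1.3] dp now [ -55.3 -105.3  154.5] dp after twist [ -57.2 -101.6  156.4]
```

send_rows:
  gripper: [-1,-1,-1,-1,-1,-1,-1,-1,-1,-1]
  dp:
    - [0,0,0]
    - [-19,-34,0]
    - [-19,-34,0]
    - [-19,-34,0]
    - [0,0,40]
    - [0,0,40]
    - [0,0,40]
    - [0,0,36]
    - [0,0,0]
    - [0,0,0]
  twist:
    - [0.9,-0.2,1.3]
    - [0,0,0]
    - [0,0,0]
    - [0,0,0]
    - [0,0,0]
    - [0,0,0]
    - [0,0,0]
    - [0,0,0]
    - [0,0,0]
    - [0,0,0]

```text
clock: 2.82
position: [0.4352, 0.2031, 0.1124]
tool_rot: [0.289, 2.536, -0.093]
ft_force: [-1.1, 0.9, 0.2]
width: 0.005
gripper_force: 0.0
```

Run:
```python
from h import *
plan([62,-60,18])
```

```text
clock 2.825 now uvn [ 68.9 -97.7  27.7] F uvn [-0.9  0.6  0.9] w 0.005053307293873652
twist [-0.2 -1.1  0.1] dp now [ 6.7 37.8  9.7] dp after twist [ 6.9 37.7  9.7]
```

send_rows:
  gripper: [-1,-1,-1,-1]
  dp:
    - [6,4,8]
    - [0,4,0]
    - [0,4,0]
    - [0,0,0]
  twist:
    - [0,-1,0]
    - [0,0,0]
    - [0,0,0]
    - [0,0,0]

```text
clock: 3.32
position: [0.4387, 0.2172, 0.1113]
tool_rot: [0.291, 2.534, -0.096]
ft_force: [-0.6, -0.1, -0.3]
width: 0.004
gripper_force: 0.0
```

Run:
```python
from h import *
plan([62,-60,18]); print(robot.sense()['joint_pos'].round(2)); wrist('w2')
```

```text
clock 3.325 now uvn [ 68.6 -83.3  26.8] F uvn [-0.6 -0.2  0.1] w 0.0035627656078899245
twist [-0.3 -1.   0. ] dp now [ 6.4 23.3  8.7] dp after twist [ 6.6 23.3  8.8]
[ 0.6   0.27  2.14 -0.98  0.52  0.08]
```

View pics/w2.png

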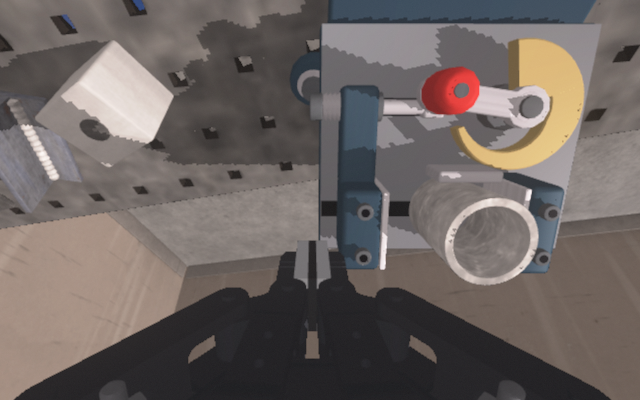

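The fingers are level with the sliding jaw, whose back is at column 340. Joint 4 is at its −1 limit. I'll reduce the tilt about v, which keeps the finger's flank square to the jaw.

send_rows:
  gripper: [-1,-1,-1,-1,-1]
  dp:
    - [0,-2,0]
    - [0,0,0]
    - [4,0,3]
    - [0,0,2]
    - [0,0,0]
  twist:
    - [0,6,0]
    - [0,6,0]
    - [0,0,0]
    - [0,0,0]
    - [0,0,0]

```text
clock: 4.0
position: [0.4357, 0.2133, 0.1038]
tool_rot: [0.315, 2.716, -0.083]
ft_force: [-0.0, 0.6, 0.1]
width: 0.001
gripper_force: 0.0
```

Run:
```python
from h import *
plan([62,-60,20]); print(robot.sense()['joint_pos'].round(2))
```

```text
clock 4.0 now uvn [ 62.6 -87.7  21.8] F uvn [-0.1  0.6  0.2] w 0.0005370118564225503
twist [ -0.8 -11.5  -0. ] dp now [ 0.3 27.7  1.5] dp after twist [ 0.6 27.7  1.8]
[ 0.49  0.27  2.04 -0.52  0.59 -0.45]
```

send_rows:
  gripper: [-1,-1,-1,-1,-1,-1,-1]
  dp:
    - [0,3,0]
    - [0,3,0]
    - [0,3,0]
    - [0,3,0]
    - [0,3,0]
    - [0,3,0]
    - [0,0,0]
  twist:
    - [0,0,0]
    - [0,0,0]
    - [0,0,0]
    - [0,0,0]
    - [0,0,0]
    - [0,0,0]
    - [0,0,0]

```text
clock: 4.88
position: [0.4409, 0.2314, 0.1044]
tool_rot: [0.316, 2.716, -0.08]
ft_force: [0.9, -0.3, 0.4]
width: -0.0
gripper_force: 0.0
```

Run:
```python
from h import *
plan([62,-60,20]); print(robot.sense()['joint_pos'].round(2))
```

```text
clock 4.875 now uvn [ 63.7 -68.9  21.7] F uvn [ 1.  -0.1 -0.2] w -0.0004004950644954471
twist [ -0.7 -11.5  -0.1] dp now [1.4 9.  1.9] dp after twist [1.7 8.9 1.7]
[ 0.52  0.29  2.   -0.51  0.61 -0.42]
```

send_rows:
  gripper: [-1,-1,-1,-1,-1,-1,-1]
  dp:
    - [1,2,0]
    - [0,2,0]
    - [0,2,0]
    - [0,2,0]
    - [0,2,0]
    - [0,0,0]
    - [0,0,0]
  twist:
    - [0,0,0]
    - [0,0,0]
    - [0,0,0]
    - [0,0,0]
    - [0,0,0]
    - [0,0,0]
    - [0,0,0]

```text
clock: 5.75
position: [0.4422, 0.2411, 0.1039]
tool_rot: [0.316, 2.716, -0.081]
ft_force: [-0.7, -0.8, -0.7]
width: -0.002
gripper_force: 0.0
```

```bash
cat > jaw.py <<'E'
from h import *
import sys
f=wrist(sys.argv[1]);plan([62,-60,20]); print(robot.sense()['joint_pos'].round(2))
C=cloud(f);D=f['depth']>0;q=(C-T)@axes()*1e3
j=D&(q[...,0]>42)&(q[...,0]<80)&(abs(q[...,2]-41)<3)
for lo,hi in((-95,-12),(15,60)):
    P=q[j&(q[...,1]>lo)&(q[...,1]<hi)]
    if len(P): print('jaw',len(P),np.percentile(P[:,1],[2,98]).round(1))
P=q[D&(q[...,0]>-10)&(q[...,0]<30)&(abs(q[...,2]-20)<2)&(q[...,1]<-15)&(q[...,1]>-90)];print('arm',len(P),np.percentile(P[:,1],[3,50,97]).round(1))
P=q[D&(q[...,2]>56)&(q[...,2]<64)&(q[...,0]>36)&(q[...,0]<90)&(abs(q[...,1])<45)];print('tube top v',np.percentile(P[:,1],[2,98]).round(1))
E
python3 jaw.py w3
```

```text
clock 5.8 now uvn [ 62.7 -59.2  21.8] F uvn [-0.2  0.3  0.3] w 0.0015100810232577231
twist [ -0.7 -11.5  -0.1] dp now [ 0.3 -0.8  1.9] dp after twist [ 0.7 -0.8  1.8]
[ 0.54  0.31  1.98 -0.52  0.62 -0.41]
jaw 1991 [-67.6 -17.8]
jaw 1885 [15.4 41.7]
arm 2499 [-67.1 -57.7 -48.7]
tube top v [-22.1  18.3]
```

View pics/w3.png

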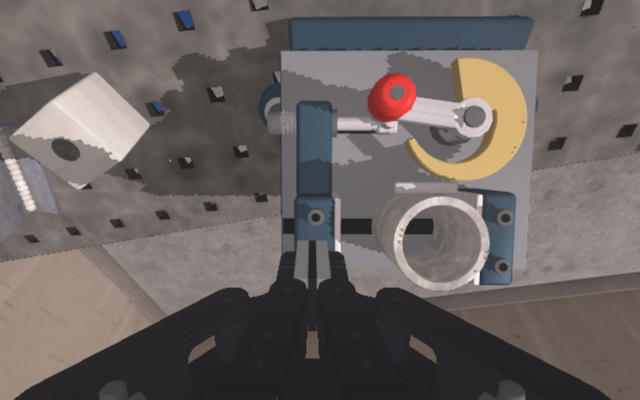

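The fingers seem to cover the jaw's upper bolt around column 312, rows 240–260, and the jaw hasn't moved. I'll check where the fingers are in depth.

Run:
```python
from h import *
f=dict(np.load('w3.npz'));C=cloud(f);q=(C-T)@axes()*1e3;d=f['depth']
print(f['fx'],f['cx'],f['cy'])
for y in range(200,275,6): print(y,[(x,q[y,x].round(0).tolist(),round(float(d[y,x]),3)) for x in (300,312,326,335)])
```

```text
333.76198062106346 311.9195794263583 197.9422654781281
200 [(300, [43.0, -64.0, 43.0], 0.165), (312, [43.0, -59.0, 42.0], 0.166), (326, [43.0, -52.0, 42.0], 0.166), (335, [43.0, -47.0, 41.0], 0.166)]
206 [(300, [46.0, -64.0, 42.0], 0.166), (312, [46.0, -59.0, 42.0], 0.166), (326, [46.0, -52.0, 41.0], 0.166), (335, [46.0, -47.0, 42.0], 0.166)]
212 [(300, [49.0, -64.0, 43.0], 0.165), (312, [48.0, -58.0, 47.0], 0.161), (326, [49.0, -52.0, 41.0], 0.167), (335, [49.0, -47.0, 42.0], 0.166)]
218 [(300, [52.0, -64.0, 42.0], 0.166), (312, [51.0, -58.0, 47.0], 0.161), (326, [52.0, -52.0, 42.0], 0.166), (335, [52.0, -47.0, 42.0], 0.166)]
224 [(300, [55.0, -65.0, 42.0], 0.167), (312, [54.0, -58.0, 45.0], 0.163), (326, [55.0, -52.0, 41.0], 0.167), (335, [55.0, -47.0, 42.0], 0.166)]
230 [(300, [58.0, -65.0, 42.0], 0.167), (312, [58.0, -59.0, 41.0], 0.167), (326, [58.0, -52.0, 42.0], 0.166), (335, [58.0, -47.0, 42.0], 0.166)]
236 [(300, [61.0, -65.0, 41.0], 0.167), (312, [60.0, -58.0, 44.0], 0.165), (326, [61.0, -52.0, 41.0], 0.167), (335, [61.0, -47.0, 42.0], 0.166)]
242 [(300, [60.0, -64.0, 62.0], 0.147), (312, [59.0, -58.0, 62.0], 0.147), (326, [60.0, -52.0, 62.0], 0.147), (335, [64.0, -47.0, 41.0], 0.168)]
248 [(300, [61.0, -63.0, 68.0], 0.141), (312, [61.0, -58.0, 69.0], 0.14), (326, [61.0, -52.0, 69.0], 0.14), (335, [67.0, -47.0, 42.0], 0.167)]
254 [(300, [62.0, -63.0, 74.0], 0.135), (312, [62.0, -58.0, 72.0], 0.137), (326, [62.0, -52.0, 74.0], 0.135), (335, [64.0, -48.0, 64.0], 0.145)]
260 [(300, [63.0, -63.0, 77.0], 0.132), (312, [63.0, -58.0, 78.0], 0.131), (326, [63.0, -53.0, 79.0], 0.13), (335, [65.0, -49.0, 70.0], 0.14)]
266 [(300, [64.0, -62.0, 84.0], 0.125), (312, [64.0, -58.0, 85.0], 0.124), (326, [64.0, -53.0, 83.0], 0.127), (335, [67.0, -49.0, 74.0], 0.135)]
272 [(300, [65.0, -62.0, 87.0], 0.123), (312, [65.0, -58.0, 87.0], 0.122), (326, [65.0, -53.0, 87.0], 0.122), (335, [67.0, -49.0, 80.0], 0.129)]
```

Run:
```python
from h import *
Rt=R.from_rotvec(robot.sense()['tool_rot']).as_matrix();p=robot.sense()['position']
for n in('scene','top'):
    f=robot.grab_frame(n);C=cloud(f);D=f['depth']>0;t=(C-p)@Rt*1e3;V=f['pixels'].max(2)
    m=D&(abs(t[...,0])<16)&(abs(t[...,1])<24)&(t[...,2]>-120)
    h,e=np.histogram(t[m][:,2],np.arange(-120,40,8));print(n,list(zip(e.astype(int).tolist(),h.tolist())))
    k=f['world_to_cam']@np.r_[p,1];px=(f['fx']*k[0]/k[2]+f['cx'],f['fy']*k[1]/k[2]+f['cy']);print(px)
    x,y=map(int,px);c=f['pixels'][max(y-60,0):y+60,x-60:x+60].copy();cv2.circle(c,(60,60),1,(0,255,0),-1);cv2.imwrite(f'pics/c_{n}.png',cv2.resize(c,(400,400),interpolation=2))
cv2.imwrite('pics/c2.png',np.hstack([cv2.imread(f'pics/c_{n}.png') for n in('scene','top')]))
```

```text
scene [(-120, 10), (-112, 15), (-104, 27), (-96, 2), (-88, 0), (-80, 1), (-72, 2), (-64, 14), (-56, 26), (-48, 21), (-40, 12), (-32, 13), (-24, 73), (-16, 34), (-8, 32), (0, 29), (8, 27), (16, 65), (24, 34)]
(np.float64(295.3047310886163), np.float64(172.5690985329481))
top [(-120, 0), (-112, 0), (-104, 0), (-96, 4), (-88, 16), (-80, 7), (-72, 5), (-64, 6), (-56, 10), (-48, 14), (-40, 3), (-32, 6), (-24, 32), (-16, 5), (-8, 3), (0, 5), (8, 5), (16, 48), (24, 24)]
(np.float64(288.0927562836072), np.float64(193.88327276033772))
```

View pics/c2.png

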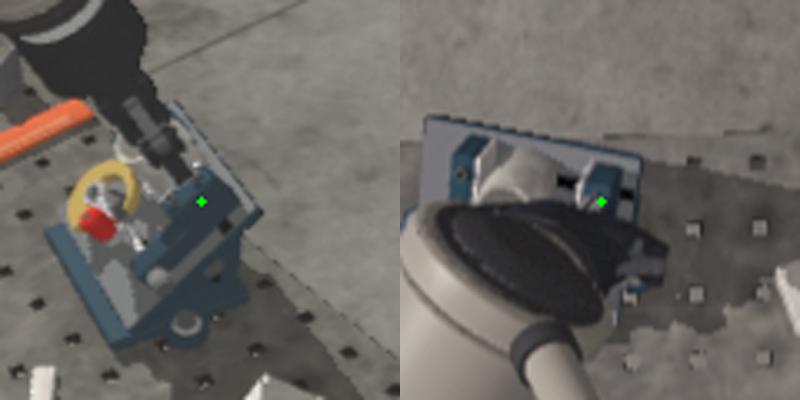

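Both crops show the shut fingertips still above the jaw's top. They end about 38 mm short of the reported TCP (green mark), which matches the wrist depth. I'll plan with the true tip from now on: back off, go down 40 mm, then push.

```bash
python3 - <<'E'
s=open('h.py').read()
s=s.replace("d=T+A@(np.array(uvn)/1e3)-s['position']","tip=s['position']-.038*Rc.as_matrix()[:,2]; d=T+A@(np.array(uvn)/1e3)-tip").replace("now uvn',((s['position']-T)","tip uvn',((tip-T)")
open('h.py','w').write(s)
E
sed -n 10,22p h.py; python3 -c "
from h import *
plan([62,-90,18])"
```

```text
def axes(yaw=None):
    y=YAW if yaw is None else yaw; c,s=np.cos(y),np.sin(y);a=np.radians(35)
    u=np.array([np.cos(a)*c,np.cos(a)*s,np.sin(a)]);v=np.array([-s,c,0]);return np.c_[u,v,np.cross(u,v)]
def plan(uvn):
    s=robot.sense();A=axes();Rc=R.from_rotvec(s['tool_rot']);Rg=R.from_matrix(np.c_[-A[:,0],A[:,1],-A[:,2]])
    tw=np.degrees((Rc.inv()*Rg).as_rotvec()); tip=s['position']-.038*Rc.as_matrix()[:,2]; d=T+A@(np.array(uvn)/1e3)-tip
    print('clock',s['clock'],'tip uvn',((tip-T)@A*1e3).round(1),'F uvn',(s['ft_force']@A).round(1),'w',s['width'])
    print('twist',tw.round(1),'dp now',(Rc.inv().apply(d)*1e3).round(1),'dp after twist',(Rg.inv().apply(d)*1e3).round(1))
def wrist(name):
    s=robot.sense();f=robot.grab_frame('wrist');save(name,f)
    X=np.eye(4);X[:3,:3]=R.from_rotvec(s['tool_rot']).as_matrix();X[:3,3]=s['position']
    f['world_to_cam']=np.linalg.inv(X@f['T_tool_cam']);np.savez(name+'.npz',**f);return f
clock 5.9 tip uvn [ 70.2 -58.7  59. ] F uvn [-0.1  0.3  0.4] w 0.0004990596925205636
twist [ -0.7 -11.5  -0.1] dp now [ -0.2 -30.7  42.2] dp after twist [  8.2 -31.3  41. ]
```

send_rows:
  gripper: [-1,-1,-1,-1,-1,-1]
  dp:
    - [0,-15,0]
    - [0,-15,0]
    - [0,0,0]
    - [0,0,20]
    - [0,0,20]
    - [0,0,0]
  twist:
    - [0,0,0]
    - [0,0,0]
    - [0,0,0]
    - [0,0,0]
    - [0,0,0]
    - [0,0,0]

```text
clock: 6.65
position: [0.4504, 0.2073, 0.0666]
tool_rot: [0.317, 2.718, -0.082]
ft_force: [0.9, 0.3, 0.1]
width: -0.002
gripper_force: 0.0
```

```bash
python3 jaw.py w4
```

```text
clock 6.7 tip uvn [ 62.2 -89.4  20. ] F uvn [0.2 0.3 0.7] w 0.0009745250480937926
twist [ -0.8 -11.5  -0.1] dp now [ 0.3 29.4 -0.3] dp after twist [ 0.2 29.4  0. ]
[ 0.46  0.35  2.06 -0.6   0.49 -0.38]
jaw 4527 [-90.2 -15.9]
jaw 797 [15.1 33.5]
arm 4062 [-67.5 -58.5 -48.9]
tube top v [-22.5  16.7]
```

send_rows:
  gripper: [-1,-1,-1,-1,-1,-1,-1,-1,-1]
  dp:
    - [0,4,0]
    - [0,4,0]
    - [0,3,0]
    - [0,3,0]
    - [0,3,0]
    - [0,3,0]
    - [0,3,0]
    - [0,2,0]
    - [0,0,0]
  twist:
    - [0,0,0]
    - [0,0,0]
    - [0,0,0]
    - [0,0,0]
    - [0,0,0]
    - [0,0,0]
    - [0,0,0]
    - [0,0,0]
    - [0,0,0]

```text
clock: 7.82
position: [0.4566, 0.2326, 0.0672]
tool_rot: [0.316, 2.716, -0.08]
ft_force: [-0.0, -1.4, 0.2]
width: -0.001
gripper_force: 0.3
```

```bash
python3 jaw.py w5
```

```text
clock 7.875 tip uvn [ 62.2 -63.8  19.8] F uvn [-0.3 -0.1  0.1] w -0.0003510974465157441
twist [ -0.7 -11.5  -0.1] dp now [ 0.2  3.8 -0.2] dp after twist [ 0.2  3.8 -0.2]
[ 0.51  0.38  2.01 -0.59  0.52 -0.35]
jaw 4269 [-72.6 -16.7]
jaw 2243 [15.3 41.6]
arm 3995 [-48.8 -39.8 -30.5]
tube top v [-42.2  18.5]
```

send_rows:
  gripper: [-1,-1,-1,-1,-1]
  dp:
    - [0,1,0]
    - [0,1,0]
    - [0,1,0]
    - [0,0.5,0]
    - [0,0,0]
  twist:
    - [0,0,0]
    - [0,0,0]
    - [0,0,0]
    - [0,0,0]
    - [0,0,0]

```text
clock: 8.5
position: [0.4573, 0.2356, 0.0672]
tool_rot: [0.316, 2.716, -0.08]
ft_force: [-1.5, -1.6, -0.1]
width: -0.002
gripper_force: 1.1
```

```bash
python3 jaw.py w6
```

```text
clock 8.55 tip uvn [ 62.2 -60.7  19.8] F uvn [-0.1 -1.8  0.5] w 0.0002539438576449164
twist [ -0.7 -11.5  -0.1] dp now [ 0.3  0.7 -0.1] dp after twist [ 0.2  0.7 -0.2]
[ 0.51  0.38  2.   -0.59  0.53 -0.35]
jaw 4208 [-69.7 -16.6]
jaw 2353 [15.2 41.8]
arm 3882 [-45.7 -36.9 -27.5]
tube top v [-41.6  18.6]
```

Not yet firm; I'll continue in half-millimetre steps.

send_rows:
  gripper: [-1,-1,-1,-1]
  dp:
    - [0,0.5,0]
    - [0,0.5,0]
    - [0,0.5,0]
    - [0,0,0]
  twist:
    - [0,0,0]
    - [0,0,0]
    - [0,0,0]
    - [0,0,0]

```text
clock: 9.05
position: [0.4576, 0.237, 0.0672]
tool_rot: [0.316, 2.716, -0.081]
ft_force: [-0.6, -2.4, 2.4]
width: -0.001
gripper_force: 1.6
```

```bash
python3 jaw.py w7
```

```text
clock 9.1 tip uvn [ 62.2 -59.2  19.8] F uvn [ 0.2 -4.   0.9] w 0.0010771166960465831
twist [ -0.7 -11.5  -0.1] dp now [ 0.3 -0.8 -0.1] dp after twist [ 0.2 -0.8 -0.2]
[ 0.52  0.39  2.   -0.59  0.53 -0.35]
jaw 4190 [-68.2 -16.1]
jaw 2260 [15.5 41.8]
arm 3812 [-44.3 -35.8 -26.3]
tube top v [-40.6  20. ]
```

send_rows:
  gripper: [-1,-1,-1,-1,-1]
  dp:
    - [0,0.5,0]
    - [0,0.5,0]
    - [0,0.5,0]
    - [0,0,0]
    - [0,0,0]
  twist:
    - [0,0,0]
    - [0,0,0]
    - [0,0,0]
    - [0,0,0]
    - [0,0,0]

```text
clock: 9.72
position: [0.458, 0.2384, 0.0672]
tool_rot: [0.316, 2.716, -0.081]
ft_force: [-2.3, -4.2, 1.0]
width: 0.002
gripper_force: 2.1
```

```bash
python3 jaw.py w8
```

```text
clock 9.775 tip uvn [ 62.2 -57.8  19.8] F uvn [-0.1 -5.2  1.8] w -0.0025438534257993697
twist [ -0.7 -11.5  -0.1] dp now [ 0.3 -2.3 -0.1] dp after twist [ 0.2 -2.2 -0.2]
[ 0.52  0.39  2.   -0.59  0.53 -0.34]
jaw 4146 [-66.6 -16.1]
jaw 2234 [15.7 41.7]
arm 3717 [-42.9 -34.5 -24.8]
tube top v [-40.3  21.4]
```

send_rows:
  gripper: [-1,-1,-1,-1]
  dp:
    - [0,0.5,0]
    - [0,0.5,0]
    - [0,0,0]
    - [0,0,0]
  twist:
    - [0,0,0]
    - [0,0,0]
    - [0,0,0]
    - [0,0,0]

```text
clock: 10.28
position: [0.458, 0.2387, 0.0671]
tool_rot: [0.317, 2.716, -0.083]
ft_force: [-2.7, -7.2, 2.0]
width: -0.001
gripper_force: 3.8
```

```bash
python3 jaw.py w9
```

```text
clock 10.325 tip uvn [ 62.2 -57.5  19.8] F uvn [ 0.9 -7.5  3.9] w -0.00046059695278640464
twist [ -0.8 -11.5  -0.1] dp now [ 0.2 -2.5 -0.1] dp after twist [ 0.2 -2.5 -0.2]
[ 0.52  0.39  2.   -0.59  0.53 -0.34]
jaw 4148 [-66.4 -15.3]
jaw 2240 [15.7 41.7]
arm 3711 [-42.7 -34.3 -24.6]
tube top v [-40.4  21.5]
```

send_rows:
  gripper: [-1,-1,-1,-1]
  dp:
    - [0,1,0]
    - [0,1,0]
    - [0,0,0]
    - [0,0,0]
  twist:
    - [0,0,0]
    - [0,0,0]
    - [0,0,0]
    - [0,0,0]

```text
clock: 10.82
position: [0.4579, 0.2388, 0.0671]
tool_rot: [0.318, 2.717, -0.087]
ft_force: [-3.1, -15.2, 6.8]
width: 0.002
gripper_force: 7.6
```

```bash
python3 jaw.py w10
```

```text
clock 10.875 tip uvn [ 62.1 -57.2  19.8] F uvn [  3.9 -14.4   5.9] w -0.003414581485611462
twist [ -1.  -11.6  -0. ] dp now [ 0.1 -2.8 -0.1] dp after twist [ 0.1 -2.8 -0.2]
[ 0.52  0.39  1.99 -0.59  0.54 -0.34]
jaw 4108 [-65.9 -15.7]
jaw 2273 [15.6 41.8]
arm 3683 [-42.4 -34.1 -24.3]
tube top v [-42.3  21.6]
```

View pics/w10.png

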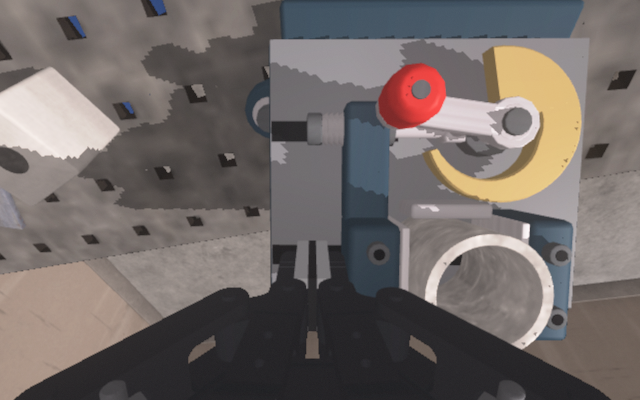

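The jaw is tight on the tube and the tube is on the fixed jaw: about 14 N with no more motion. The knob is at (413,95). Now I'll retreat and head for it.

send_rows:
  gripper: [-1,-1,-1,-1,-0.1,-0.1,-0.1]
  dp:
    - [0,-8,0]
    - [0,-8,0]
    - [0,0,-40]
    - [0,0,-40]
    - [30,10,-15]
    - [30,10,0]
    - [0,0,0]
  twist:
    - [0,0,0]
    - [0,0,0]
    - [0,0,0]
    - [0,0,0]
    - [0,0,0]
    - [0,0,0]
    - [0,0,0]

```text
clock: 11.75
position: [0.3682, 0.2683, 0.1299]
tool_rot: [0.312, 2.717, -0.08]
ft_force: [0.1, -0.4, 0.4]
width: 0.451
gripper_force: 0.0
```

```bash
cat > knob.py <<'E'
from h import *
import sys
f=wrist(sys.argv[1]);C=cloud(f);D=f['depth']>0;q=(C-T)@axes()*1e3
hsv=cv2.cvtColor(f['pixels'],cv2.COLOR_BGR2HSV);H,S,V=[hsv[...,i] for i in range(3)]
m=D&((H<6)|(H>174))&(S>150)&(V>60)&(q[...,2]>25)&(q[...,2]<65)
P=q[m];t=P[P[:,2]>np.percentile(P[:,2],95)-3.5];top=(t.max(0)+t.min(0))/2
print('knob',len(P),'lo',np.percentile(P,2,0).round(1),'hi',np.percentile(P,98,0).round(1),'topmid',top.round(1))
plan([top[0],top[1],35]);print(robot.sense()['joint_pos'].round(2))
E
python3 knob.py w11
python3 - <<'E'
from h import *
f=dict(np.load('w11.npz'));q=(cloud(f)-T)@axes()*1e3;D=f['depth']>0
P=q[D&(q[...,2]>56)&(q[...,2]<64)&(q[...,0]>36)&(q[...,0]<95)&(abs(q[...,1])<30)];print('tube top v',np.percentile(P,[1,99],0).round(1))
P=q[D&(q[...,0]>-9)&(q[...,0]<30)&(abs(q[...,2]-20)<2)&(q[...,1]<-20)&(q[...,1]>-90)];print('arm',np.percentile(P[:,1],[3,97]).round(1))
E
```

```text
knob 606 lo [-14.8 -31.   51.4] hi [  2.3 -13.4  58.2] topmid [ -6.3 -21.9  56.8]
clock 11.8 tip uvn [ 22.2 -48.9 125. ] F uvn [-0.5  0.1  0.4] w 0.4540430161392127
twist [ -0.6 -11.5   0.1] dp now [10.  28.  93.5] dp after twist [28.5 27.  90. ]
[ 0.71  0.21  2.02 -0.51  0.73 -0.28]
tube top v [[40.1  3.8 56.5]
 [60.5 22.  61.2]]
arm [-42.8 -24.6]
```

send_rows:
  gripper: [-0.1,-0.1,-0.1,-0.1,-0.1]
  dp:
    - [5,14,0]
    - [5,14,0]
    - [0,0,20]
    - [0,0,20]
    - [0,0,0]
  twist:
    - [0,5,0]
    - [-0.5,0,0]
    - [0,0,0]
    - [0,0,0]
    - [0,0,0]

```text
clock: 12.42
position: [0.3789, 0.2931, 0.0873]
tool_rot: [0.326, 2.802, -0.059]
ft_force: [0.3, 0.1, 0.1]
width: 0.45
gripper_force: 0.0
```

```bash
python3 knob.py w12
```

```text
knob 833 lo [-15.1 -29.9  52.8] hi [  2.3 -13.   58.2] topmid [ -6.3 -21.8  56.8]
clock 12.475 tip uvn [  4.4 -22.1  87.4] F uvn [ 0.1 -0.5  0.3] w 0.44940452503225514
twist [ -0.3 -16.5  -0.2] dp now [-4.7  0.6 53.2] dp after twist [10.6  0.3 52.4]
[ 0.68  0.32  1.98 -0.41  0.68 -0.36]
```

send_rows:
  gripper: [-0.1,-0.1,-0.1,-0.1,-1,-1,-1,-1]
  dp:
    - [-2,0.5,17]
    - [0,0,17]
    - [0,0,17]
    - [0,0,0]
    - [0,0,0]
    - [0,0,0]
    - [0,0,0]
    - [0,0,0]
  twist:
    - [0,0,0]
    - [0,0,0]
    - [0,0,0]
    - [0,0,0]
    - [0,0,0]
    - [0,0,0]
    - [0,0,0]
    - [0,0,0]

```text
clock: 13.48
position: [0.3966, 0.2901, 0.0419]
tool_rot: [0.325, 2.801, -0.056]
ft_force: [-4.9, -0.2, 5.7]
width: 0.21
gripper_force: 60.8
```

```bash
python3 knob.py w13
```

```text
knob 1657 lo [-17.2 -29.6  44.4] hi [  0.5 -12.6  58.2] topmid [ -7.6 -21.1  56.8]
clock 13.525 tip uvn [ -7.6 -21.6  39.2] F uvn [ 0.5 -2.   7.9] w 0.21415848575794594
twist [ -0.2 -16.4  -0.2] dp now [-1.2  0.5  4.1] dp after twist [0.  0.4 4.2]
[ 0.65  0.42  2.   -0.48  0.56 -0.3 ]
```

View pics/w13.png

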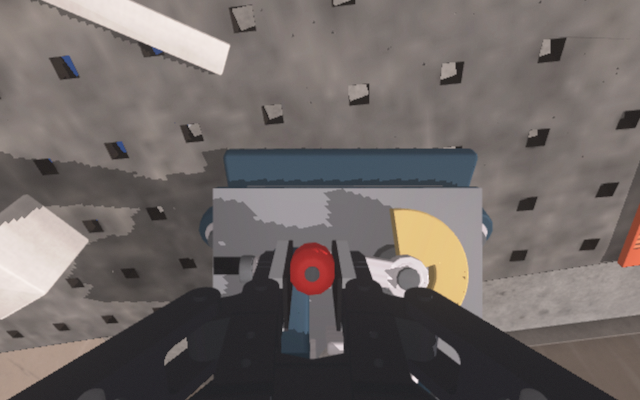

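The wrist view shows the knob, at (313,268), gripped squarely between the pads. The opening is 0.21, which fits 20 mm. Now I'll work out the arc.

```bash
cat > arc.py <<'E'
from h import *
import sys
N=int(sys.argv[1]);dth=float(sys.argv[2]);CV=23.8;r=46.
s=robot.sense();A=axes();M=R.from_rotvec(s['tool_rot']).as_matrix()
# reference on tool axis 15 mm behind tip (on the knob)
p=(s['position']-.053*M[:,2]-T)@A*1e3
th=np.arctan2(-p[0],-(p[1]-CV))
print('clk',s['clock'],'p',p.round(1),'th',th.round(3),'r',np.hypot(p[0],p[1]-CV).round(1),'F uvn',(s['ft_force']@A).round(1),'w',s['width'].round(3),'j',s['joint_pos'].round(2))
n0=float(sys.argv[3]) if len(sys.argv)>3 else p[2]
for k in range(1,N+1):
    a=min(th+k*dth,3.16);q=np.array([-r*np.sin(a),CV-r*np.cos(a),p[2]+(n0-p[2])*k/N]);print((M.T@A@(q-p)).round(1).tolist(),end=', ');p=np.array(q)*1.0
E
sed -i 's/+(n0-p\[2\])\*k\/N/+(n0-p[2])\/(N-k+1)/' arc.py; python3 arc.py 4 0.13 55
```

```text
Traceback (most recent call last):
  File "arc.py", line 8, in <module>
    print('clk',s['clock'],'p',p.round(1),'th',th.round(3),'r',np.hypot(p[0],p[1]-CV).round(1),'F uvn',(s['ft_force']@A).round(1),'w',s['width'].round(3),'j',s['joint_pos'].round(2))
                                                                                                                                      ^^^^^^^^^^^^^^^^
AttributeError: 'float' object has no attribute 'round'
```

```bash
sed -i "s/s\['width'\].round(3)/round(s['width'],3)/" arc.py; python3 arc.py 4 0.13 55
```

```text
clk 13.525 p [ -3.4 -21.5  53.6] th 0.074 r 45.4 F uvn [ 0.5 -2.   7.9] w 0.214 j [ 0.65  0.42  2.   -0.48  0.56 -0.3 ]
[5.8, 0.2, 1.4], [5.6, 1.6, 1.3], [5.4, 2.3, 1.2], [5.1, 3.0, 1.1],
```

```bash
sed -i "s/@A\*1e3$/@A*1e3+[-3.5,0,0]/" arc.py; python3 arc.py 4 0.13 55
```

```text
clk 13.525 p [ -6.9 -21.5  53.6] th 0.15 r 45.8 F uvn [ 0.5 -2.   7.9] w 0.214 j [ 0.65  0.42  2.   -0.48  0.56 -0.3 ]
[5.7, 1.1, 1.3], [5.5, 2.0, 1.3], [5.2, 2.7, 1.2], [4.8, 3.4, 1.0],
```

send_rows:
  gripper: [-1,-1,-1,-1,-1]
  dp:
    - [5.7,1.1,1.3]
    - [5.5,2.0,1.3]
    - [5.2,2.7,1.2]
    - [4.8,3.4,1.0]
    - [0,0,0]
  twist:
    - [0,0,0]
    - [0,0,0]
    - [0,0,0]
    - [0,0,0]
    - [0,0,0]

```text
clock: 14.15
position: [0.3812, 0.3045, 0.0293]
tool_rot: [0.324, 2.801, -0.054]
ft_force: [4.0, 2.9, -3.1]
width: 0.215
gripper_force: 60.5
```

```bash
python3 arc.py 6 0.14 55
```

```text
clk 14.15 p [-29.  -11.   53.8] th 0.694 r 45.3 F uvn [ 0.9  3.7 -4.4] w 0.215 j [ 0.7   0.45  2.01 -0.51  0.55 -0.22]
[4.9, 3.9, 1.2], [3.9, 5.0, 0.9], [3.2, 5.6, 0.7], [2.4, 6.0, 0.5], [1.6, 6.2, 0.2], [0.7, 6.4, -0.0],
```

send_rows:
  gripper: [-1,-1,-1,-1,-1,-1,-1]
  dp:
    - [4.9,3.9,1.2]
    - [3.9,5.0,0.9]
    - [3.2,5.6,0.7]
    - [2.4,6.0,0.5]
    - [1.6,6.2,0.2]
    - [0.7,6.4,0]
    - [0,0,0]
  twist:
    - [0,0,0]
    - [0,0,0]
    - [0,0,0]
    - [0,0,0]
    - [0,0,0]
    - [0,0,0]
    - [0,0,0]

```text
clock: 15.02
position: [0.3758, 0.3391, 0.0204]
tool_rot: [0.324, 2.8, -0.056]
ft_force: [14.6, -1.4, -10.1]
width: 0.207
gripper_force: 58.9
```

```bash
python3 arc.py 6 0.13 55
```

```text
clk 15.025 p [-44.9  21.6  54. ] th 1.521 r 44.9 F uvn [  6.1   1.9 -16.6] w 0.207 j [ 0.77  0.49  1.95 -0.51  0.58 -0.16]
[1.0, 5.9, 0.1], [-0.8, 5.9, -0.4], [-1.5, 5.8, -0.6], [-2.2, 5.5, -0.8], [-2.9, 5.1, -1.0], [-3.5, 4.7, -1.2],
```

```bash
python3 arc.py 6 0.13 52.5
```

```text
clk 15.025 p [-44.9  21.6  54. ] th 1.521 r 44.9 F uvn [  6.1   1.9 -16.6] w 0.207 j [ 0.77  0.49  1.95 -0.51  0.58 -0.16]
[0.9, 5.9, 0.5], [-0.9, 5.9, -0.0], [-1.6, 5.8, -0.2], [-2.3, 5.5, -0.4], [-3.0, 5.1, -0.6], [-3.6, 4.7, -0.8],
```

send_rows:
  gripper: [-1,-1,-1,-1,-1,-1,-1]
  dp:
    - [0.5,5.9,0.5]
    - [-0.9,5.9,0]
    - [-1.6,5.8,-0.2]
    - [-2.3,5.5,-0.4]
    - [-3.0,5.1,-0.6]
    - [-3.6,4.7,-0.8]
    - [0,0,0]
  twist:
    - [0,0,0]
    - [0,0,0]
    - [0,0,0]
    - [0,0,0]
    - [0,0,0]
    - [0,0,0]
    - [0,0,0]

```text
clock: 15.9
position: [0.3908, 0.3674, 0.0257]
tool_rot: [0.325, 2.802, -0.06]
ft_force: [0.7, -6.0, 7.9]
width: 0.211
gripper_force: 61.7
```

```bash
python3 arc.py 5 0.13
```

```text
clk 15.9 p [-34.9  52.7  53.5] th 2.261 r 45.3 F uvn [ 6.2 -5.7  5.3] w 0.211 j [ 0.79  0.53  1.86 -0.47  0.64 -0.19]
[-3.4, 4.8, -1.0], [-4.4, 3.8, -1.3], [-4.9, 3.2, -1.5], [-5.2, 2.5, -1.6], [-5.5, 1.7, -1.6],
```

send_rows:
  gripper: [-1,-1,-1,-1,-1,-1]
  dp:
    - [-3.4,4.8,-1.0]
    - [-4.4,3.8,-1.3]
    - [-4.9,3.2,-1.5]
    - [-5.2,2.5,-1.6]
    - [-5.5,1.7,-1.6]
    - [0,0,0]
  twist:
    - [0,0,0]
    - [0,0,0]
    - [0,0,0]
    - [0,0,0]
    - [0,0,0]
    - [0,0,0]

```text
clock: 16.65
position: [0.4123, 0.378, 0.0387]
tool_rot: [0.326, 2.805, -0.062]
ft_force: [-3.5, -4.3, 5.1]
width: 0.207
gripper_force: 62.1
```

```bash
python3 arc.py 3 0.13; python3 knob.py w14
```

```text
clk 16.65 p [-12.1  67.9  53.5] th 2.874 r 45.8 F uvn [ 1.  -5.   5.6] w 0.207 j [ 0.77  0.53  1.79 -0.43  0.7  -0.25]
[-5.5, 1.4, -1.7], [-5.7, 0.4, -1.7], [-1.2, -0.0, -0.3], knob 1635 lo [-22.4  59.9  44.2] hi [-4.8 76.9 58.1] topmid [-12.9  68.3  56.7]
clock 16.7 tip uvn [-12.8  67.9  39.2] F uvn [ 0.2 -5.   6.6] w 0.2100914200554124
twist [ -0.5 -16.6  -0.1] dp now [-1.1  0.5  4. ] dp after twist [0.1 0.4 4.2]
[ 0.77  0.53  1.79 -0.43  0.7  -0.25]
```

send_rows:
  gripper: [-1,-1,-1,-1,-1]
  dp:
    - [-5.5,1.2,-1.7]
    - [-5.2,0.2,-1.6]
    - [-2,0,-0.6]
    - [-1,0,-0.3]
    - [0,0,0]
  twist:
    - [0,0,0]
    - [0,0,0]
    - [0,0,0]
    - [0,0,0]
    - [0,0,0]

```text
clock: 17.32
position: [0.4233, 0.3774, 0.0464]
tool_rot: [0.326, 2.806, -0.061]
ft_force: [-6.1, -1.4, 0.6]
width: 0.206
gripper_force: 61.7
```

```bash
python3 arc.py 1 0.1; python3 knob.py w15
```

```text
clk 17.325 p [ 1.3 69.8 53.6] th -3.114 r 46.0 F uvn [-4.3 -2.7  3.7] w 0.206 j [ 0.75  0.53  1.77 -0.42  0.72 -0.29]
[-4.4, -0.4, -1.3], knob 1641 lo [-9.3 61.7 43.9] hi [ 8.4 78.8 58.1] topmid [ 0.1 70.2 56.7]
clock 17.375 tip uvn [ 0.5 69.7 39.2] F uvn [-4.7 -1.5  4.3] w 0.21074626079668807
twist [ -0.4 -16.7  -0.1] dp now [-0.9  0.5  4.2] dp after twist [0.4 0.5 4.2]
[ 0.75  0.53  1.77 -0.42  0.72 -0.29]
```

Near the stop. I'll nudge to confirm it, then release and lift off.

send_rows:
  gripper: [-1,-1,-1,-1]
  dp:
    - [-1.5,0,-0.4]
    - [-1.5,0,-0.4]
    - [-1,0,-0.3]
    - [0,0,0]
  twist:
    - [0,0,0]
    - [0,0,0]
    - [0,0,0]
    - [0,0,0]

```text
clock: 17.88
position: [0.4236, 0.3772, 0.0467]
tool_rot: [0.326, 2.811, -0.062]
ft_force: [-15.5, 7.5, -6.0]
width: 0.211
gripper_force: 61.5
```

```bash
python3 arc.py 1 0.1
```

```text
clk 17.875 p [ 1.9 69.7 53.6] th -3.099 r 45.9 F uvn [-17.2   3.8   4.8] w 0.211 j [ 0.75  0.53  1.76 -0.41  0.72 -0.3 ]
[-4.4, -0.3, -1.3],
```

send_rows:
  gripper: [-1,0,0,0,0,0,0,0]
  dp:
    - [1.5,0,0.4]
    - [0,0,0]
    - [0,0,0]
    - [0,0,0]
    - [5,0,-20]
    - [15,0,-40]
    - [20,0,-40]
    - [0,0,0]
  twist:
    - [0,0,0]
    - [0,0,0]
    - [0,0,0]
    - [0,0,0]
    - [0,0,0]
    - [0,0,0]
    - [0,0,0]
    - [0,0,0]

```text
clock: 18.88
position: [0.3602, 0.3957, 0.1342]
tool_rot: [0.323, 2.799, -0.049]
ft_force: [0.5, -0.7, -1.3]
width: 0.504
gripper_force: 0.0
```

```bash
python3 knob.py w16
python3 - <<'E'
from h import *
f=dict(np.load('w16.npz'));q=(cloud(f)-T)@axes()*1e3;D=f['depth']>0
P=q[D&(q[...,0]>-9)&(q[...,0]<30)&(abs(q[...,2]-20)<2)&(q[...,1]<-20)&(q[...,1]>-90)];print('arm',np.percentile(P[:,1],[3,97]).round(1))
E
```

```text
knob 477 lo [-9.2 62.4 49.6] hi [ 8.5 78.9 58.4] topmid [-81.4 126.   59.6]
clock 18.925 tip uvn [ -3.6  72.2 147.3] F uvn [-0.6  0.2 -0.1] w 0.5014900467852262
twist [ -0.1 -16.4  -0.2] dp now [ 43.1  53.8 129.6] dp after twist [ 77.8  53.9 112.3]
[ 0.87  0.37  1.74 -0.37  0.91 -0.26]
arm [-42.  -23.5]
```

View pics/w16.png

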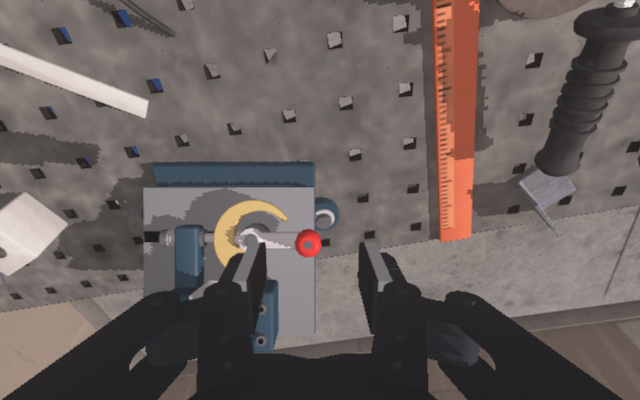

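The lever now points to +v with the knob at (308,243). The hook's solid side is round the bolt on the jaw side, and the jaw has moved in about another 0.8 mm, as expected when clamped. The robot is clear, so I'm handing in.

```bash
python3 -c "
from station import robot
print(robot.finish_job())"
```

```text
the job is handed in; nothing more can be done
None
```

The job is handed in at about 19 s on the robot's clock: the jaw is closed on the tube and the cam lever is at its stop. The last camera check showed the jaw drawn in about 0.8 mm further, but the tube itself was hidden behind the gripper in that view. I steered clear of the steel block and tee sample but did not re-measure them.

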